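# Change the office over to the standby supply

## Robot

A 6-joint arm with a two-finger parallel gripper is mounted at the origin on a cart in front of the work surface, level with it; the furniture and walls round the work are solid. World frame = base frame: x ahead of the robot, y to its left, z up, the work surface at z = 0. Lengths are in mm, angles in rad, forces in N, time in s.
With the tool pointing down it reaches from about 275 to 825 mm from the base axis. Payload 5.2 kg.
Tool frame: the origin (TCP) lies at the very end of the fingers, on their centre line; the grasp point (between the pads) lies env.tcp_to_grasp behind it (env.tcp_to_grasp is the distance from the TCP to the grasp point, in mm); z points along the fingers, y is the line along which they close (so a half turn about z gives the same grasp; the last joint's range is limited). The gripper opens to 93 mm and grips with 3 to 60 N. Pads are 15 mm wide; open, the fingers measure 128 mm over their backs; the gripper's body (75 mm by 188 mm) begins 65 mm behind the grasp point.
Start: joints at [-0.203, 0.259, 1.535, -0, 1.348, -0.203], TCP at [550.005, 0.023, 218.653] pointing down, gripper open.
Joint ranges: [-3.14, 3.14], [-0.91, 2.08], [0.19, 2.58], [-1.22, 4.36], [0.22, 2.71], [-3.12, 3.12]. Speed limits (rad/s): [2.57, 2.57, 3.14, 3.14, 3.14, 3.14].

## Interface

Orientations are given as a 3x3 rotation matrix whose columns are the frame's x, y, z axes.
In Python, from station import status, vision, ticket, env gives the robot as it stands. The module is installed in compiled form; this text tells all that it offers.
- The arm moves only by the tool play_rows, never from a script. Its argument "moves" is a list of rows, each a list of 3 entries, a list of its own where there are three numbers: the shift along the world's x, y, z each as a share of 300 mm, from -1 to 1, then the turn, a rotation vector about the world's x, y, z each as a share of 5 degrees, from -1 to 1, then the opening, from 0 (shut) to 1 (fully open). In form: [[[dx, dy, dz], [rx, ry, rz], hand], ...]. A call has exactly 10 rows; each row shifts and turns the commanded pose from where the row before left it; what a row does not reach is not made up. A row lasts 1/12 s, in which the tool goes at most 41.7 mm and 7.16 degrees, less where a joint would pass 70% of its speed; a pose out of reach is approached as far as the arm can. A call with a number of a shift or a turn outside -1 to 1 is refused whole. A call with a gripper value outside its range is refused whole. The fingers move at their own pace and stop on an object; "newtons" is the grip in N (left out, the last holds). Time passes only in rows, so rows that do not move let the fingers close, or fill a call up. It gives the time, the measured TCP pose, the force, the opening and the grip force at its end, in the units of the state.
- status.get_state(): the state, without advancing time (a new reading comes with each control period).
- vision.grab_frame(name): name is "scene" or "side" or "wrist"; returns (picture, depth): 384x512x3 uint8, red, green, blue; 384x512 float32, mm along the optical axis (not along the pixel's ray), 0 where there is no reading.
- vision.camera_info(name): a dict with "intrinsics" (3x3 intrinsics, pixels), "cam_to_world" (4x4, takes a point from camera to world coordinates). Camera axes: x right, y up, looking along -z (the intrinsics and any distortion apply to the point x, -y, -z); pixel columns grow to the right and rows downward; lengths in mm; the calibration is good to about 2 mm. A picture is of the moment at which its call begins: read the wrist's pose just before it. camera_info takes no time and is no camera call; for the wrist camera it gives the pose at the moment of the call.
- ticket.sign_off(): hands the job in; it is judged then, once.
The state is a dict: "t": time; "joints": joint angles; "qd": joint speeds; "tau": joint torques, N m; "ee_pos": TCP position; "ee_rot": TCP orientation; "wrist_force": force on the tool from outside, world axes, zero at the start; "moment": the same for the moment, N m; "width": finger opening in mm; "finger_force": force on a finger pad.
Only numpy, scipy, OpenCV 4.12 (cv2) and the standard library are available. Lean on these libraries where they do the work, as an engineer would, in place of code of your own. Each camera call takes 0.05 s, during which the arm holds its last target. There are 200 camera calls.

## Task

Change the office over to its standby supply at the grey panel. First switch off the two heavy loads, the breakers with yellow markers, and the red mains breaker; then push the interlock slide by its black knob to the left until the latch clicks in behind it; then switch the green standby breaker on. Leave the other breakers alone, and the things on and around the panel where they are.

Things in the scene. Friction and masses are not known exactly. Their poses are not given: they have to be found in the camera images.
- panel: Grey console 270 mm wide (y), 220 deep (x), fixed. Origin: centre of its underside; x from its front edge to its back, y to its left, z up. The face rises 12 degrees from the front edge (55 mm high) to a level ledge (back 45 mm, 92 mm high). Eight breakers in a row along y, 24 mm apart, centred: from the left mains, standby, then six loads in any order.
- face (a point): On the sloping face under the middle of the row, at (-50, 0, 67.8) mm in the panel's frame; axes as the panel's (level). Measured from here up the slope (u) and off the face (n): toggle pivots u 0, n 3 mm; breaker noses u -31 to 22, n 6; slide rails u 26 to 56, n 7.5; lamps and meter u 58 to 88, n 8; latch housing behind standby u 76 to 96, n 22.
- mains (a joint): Red toggle of the mains, left end of the row; on at the start. Joint 0 = off (leans 0.35 rad from the face's normal to the front), 0.7 = on (leans as far to the back); an over-centre spring (3 to 10 N at its end) snaps it to the nearer end.
- mains_tip (a point): Middle of the end of the mains toggle, a bar 12 mm wide (along the row), 7 mm thick, 22 mm long from its pivot; z points outward along the toggle, y along the row, x towards on.
- standby (a joint): Green toggle of the standby supply, second from the left; off at the start, and blocked by the slide's tongue until that has gone left. Joint 0 = off (leans 0.35 rad from the face's normal to the front), 0.7 = on (leans as far to the back); an over-centre spring (3 to 10 N at its end) snaps it to the nearer end.
- standby_tip (a point): Middle of the end of the standby toggle, a bar 12 mm wide (along the row), 7 mm thick, 22 mm long from its pivot; z points outward along the toggle, y along the row, x towards on.
- heavy_a (a joint): Black toggle of a heavy load: yellow marker (20 x 11 mm) on the breaker, in front of the toggle; on at the start. Joint 0 = off (leans 0.35 rad from the face's normal to the front), 0.7 = on (leans as far to the back); an over-centre spring (3 to 10 N at its end) snaps it to the nearer end.
- heavy_a_tip (a point): Middle of the end of the heavy_a toggle, a bar 12 mm wide (along the row), 7 mm thick, 22 mm long from its pivot; z points outward along the toggle, y along the row, x towards on.
- heavy_b (a joint): Black toggle of the other heavy load (yellow marker); on at the start. Joint 0 = off (leans 0.35 rad from the face's normal to the front), 0.7 = on (leans as far to the back); an over-centre spring (3 to 10 N at its end) snaps it to the nearer end.
- heavy_b_tip (a point): Middle of the end of the heavy_b toggle, a bar 12 mm wide (along the row), 7 mm thick, 22 mm long from its pivot; z points outward along the toggle, y along the row, x towards on.
- load_c_tip (a point): Middle of the end of an ordinary load's black toggle (white marker), same size and axes as the heavy ones; on at the start, and to stay so.
- load_d_tip (a point): Middle of the end of an ordinary load's black toggle (white marker), same size and axes as the heavy ones; on at the start, and to stay so.
- load_e_tip (a point): Middle of the end of an ordinary load's black toggle (white marker), same size and axes as the heavy ones; off at the start, and to stay so.
- load_f_tip (a point): Middle of the end of an ordinary load's black toggle (white marker), same size and axes as the heavy ones; on at the start, and to stay so.
- interlock (a joint): Steel slide, 0 = right end (starts within 3 mm of it), 0.0265 m = left end; friction 1 N. Its tongue, 17 mm wide, n 9 to 17 mm, fills the on side of standby at the right end, of mains at the left; it cannot pass while mains is on. From 4 mm on its tooth pushes the latch bolt aside (up to 10 N); from 24 mm on the bolt springs in behind and stops its return.
- interlock_knob (a point): Middle of the top of the slide's black knob, an upright cylinder 14 mm across and 21 mm high, u 40 mm, n 11.5 to 32.5 mm, in line with standby at first (60 mm left of the row's middle). The plate below is 18 mm wide, u 22 to 71 (22 wide behind u 57). Axes of the tilted face: x up the slope, y left along the travel, z off the face.
- latch (a joint): Brass sprung latch bolt behind the slide: 0 = sprung out, about 0.004 m while the slide's tooth pushes it aside.
- glue_bottle: Bystander. White glue bottle, 82 mm in diameter, 202 mm tall, upright to the left of the panel. Origin: centre of its underside.
- glue_stick: Bystander. Yellow and red glue stick, 23 mm thick, 103 mm long, lying along the panel's right side. Origin: underside, middle.
- paint_pot: Bystander. Little paint pot, 36 mm in diameter, 38 mm tall, on the panel's back ledge. Origin: centre of its underside.
- eraser: Bystander. White and blue eraser 20 x 42 x 12 mm on the panel's back ledge. Origin: centre of its underside.
- tape: Bystander. Roll of masking tape, 104 mm in diameter, 25 mm high, lying flat at the right front. Origin: centre of its underside.
- cup: Bystander. White plastic cup, 76 mm in diameter, 91 mm tall, at the left front. Origin: centre of its underside.
- sanding_block: Bystander. Brown sanding block, 48 x 83 x 26 mm, lying at the right front. Origin: centre of its underside.

How it is judged:
By the outcome, as a careful person would: the job done as asked, in the order asked, and still so for the second after the job is handed in, with the robot touching nothing.
It also fails if it takes over 48 s, if anything falls off the work surface, if the arm or the gripper's body presses on something with over 40 N, if the wrist force passes 120 N, or if a joint passes its speed limit or range.

## Working session

There is one attempt and no reset: what is moved stays moved. The work goes in short steps, Python scripts to look and compute and a tool call to move; the robot and the scene stay as the last step left them, time stands still between calls to the robot, and variables do not carry over. Pictures are saved under pics/ and viewed, at most 10 in all, crops included, and the job is handed in when it is done.

Besides the shell and the picture viewer there is one more tool, called after "Emit:" by a JSON object that holds its "method" and its "body". play_rows: Moves the arm, as the interface text tells. Its arguments: {"type":"object","properties":{"moves":{"type":"array","items":{"type":"array"}},"newtons":{"type":"number"}},"required":["moves"]}

```bash
mkdir -p pics; python3 - <<'E'
from station import status, vision, env
import cv2, numpy as np
print(env.tcp_to_grasp, status.get_state())
for n in ("scene","side","wrist"):
    i=vision.camera_info(n); p,d=vision.grab_frame(n)
    print(n,np.round(i["intrinsics"],1).tolist(),np.round(i["cam_to_world"],3).tolist(),[k for k in i])
    np.savez(f"{n}0.npz",p=p,d=d,K=i["intrinsics"],T=i["cam_to_world"])
    cv2.imwrite(f"pics/{n}0.png",p[:,:,::-1])
E
```

```text
18.8 {'t': 0.0, 'joints': array([-2.02791857e-01,  2.59315472e-01,  1.53608219e+00,  7.30014789e-06,
        1.34797842e+00, -2.02820116e-01]), 'qd': array([-1.89765576e-03,  2.12064221e-04, -5.20231341e-05,  1.43255471e-03,
        7.06272376e-04, -2.28285009e-04]), 'tau': array([ 2.41929010e-04, -4.37298238e+01, -2.84004611e+01,  7.19661056e-02,
        4.11791797e-02, -1.14769305e-04]), 'ee_pos': array([5.49459112e+02, 1.41838716e-01, 2.17832872e+02]), 'ee_rot': array([[-2.63201741e-05,  9.99998476e-01, -1.74544881e-03],
       [ 9.99999933e-01,  2.69593353e-05,  3.66164786e-04],
       [ 3.66211284e-04, -1.74543906e-03, -9.99998410e-01]]), 'wrist_force': array([-0.41323558, -0.1137825 ,  0.54936628]), 'moment': array([-0.03076111,  0.01715365,  0.0538266 ]), 'finger_force': 0.0, 'width': 92.7883198751127}
scene [[485.0, 0.0, 269.7], [0.0, 485.0, 184.9], [0.0, 0.0, 1.0]] [[0.709, 0.301, -0.638, -467.085], [-0.705, 0.335, -0.625, -959.356], [0.025, 0.893, 0.449, 768.405], [0.0, 0.0, 0.0, 1.0]] ['intrinsics', 'cam_to_world']
side [[481.5, 0.0, 256.3], [0.0, 481.5, 195.3], [0.0, 0.0, 1.0]] [[0.458, 0.576, -0.677, -538.218], [-0.889, 0.302, -0.344, -523.728], [0.006, 0.759, 0.651, 1081.305], [0.0, 0.0, 0.0, 1.0]] ['intrinsics', 'cam_to_world']
wrist [[324.8, 0.0, 257.4], [0.0, 324.8, 187.9], [0.0, 0.0, 1.0]] [[1.0, -0.001, 0.002, 550.221], [0.0, 0.967, 0.255, 70.258], [-0.002, -0.255, 0.967, 383.513], [0.0, 0.0, 0.0, 1.0]] ['intrinsics', 'cam_to_world']
```

View pics/wrist0.png

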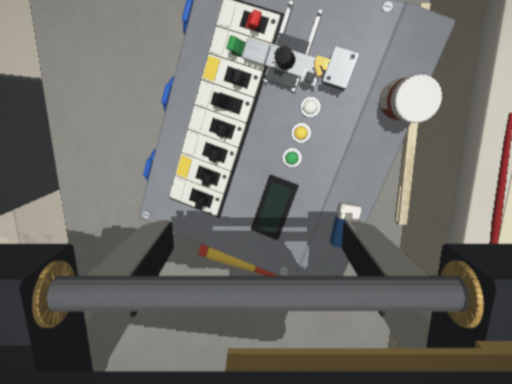

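View pics/scene0.png

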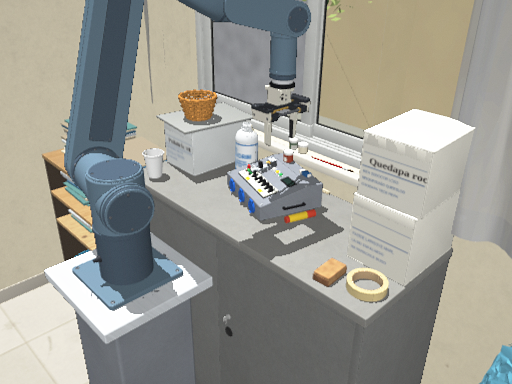

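View pics/side0.png

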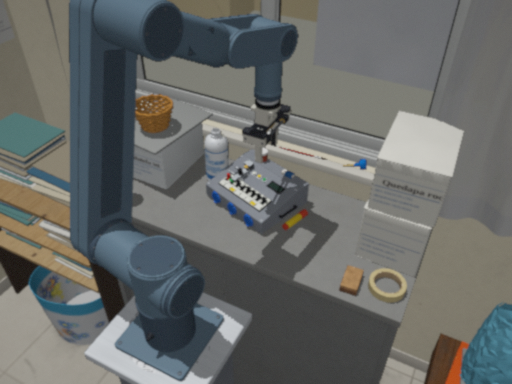

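The wrist view shows the row from the red mains toggle at (257,18) to the last load at (200,198). The yellow markers are at (211,68), which is breaker 3, and (184,165), breaker 7. The knob is at (285,57), the pot at (415,98) and the eraser at (345,225). The bottle stands left of the panel, clear of the row. Next I'll get a rough pose from the yellow markers.

```bash
cat > h.py <<'E'
import numpy as np, cv2
from scipy import ndimage
def cloud(d,K,T):
    v,u=np.mgrid[:d.shape[0],:d.shape[1]]
    c=np.stack([(u-K[0,2])/K[0,0]*d,-(v-K[1,2])/K[1,1]*d,-d],-1)
    return c@T[:3,:3].T+T[:3,3]
def ray(px,K,T):
    px=np.atleast_2d(px).astype(float)
    c=np.stack([(px[:,0]-K[0,2])/K[0,0],-(px[:,1]-K[1,2])/K[1,1],-np.ones(len(px))],-1)
    return c@T[:3,:3].T, T[:3,3]
def onplane(px,K,T,p0,n):
    r,o=ray(px,K,T); return o+r*(((p0-o)@n)/(r@n))[:,None]
def frame(P):   # P=(x,y,yaw) -> face point, (u,y,n) axes as columns
    x,y,a=P; R=np.array([[np.cos(a),-np.sin(a),0],[np.sin(a),np.cos(a),0],[0,0,1]])
    s,c=np.sin(np.radians(12)),np.cos(np.radians(12))
    return np.array([x,y,0])+R@[-50,0,67.8], R@np.array([[c,0,-s],[0,1,0],[s,0,c]])
def blobs(m,amin=15):
    l,n=ndimage.label(m); return [(int((l==i).sum()),*[float(np.round(q,1)) for q in ndimage.center_of_mass(l==i)[::-1]]) for i in range(1,n+1) if (l==i).sum()>=amin]
def masks(p):
    h=cv2.cvtColor(p,cv2.COLOR_RGB2HSV).astype(int); H,S,V=h[...,0],h[...,1],h[...,2]
    return dict(yel=(abs(H-24)<8)&(S>120)&(V>120),red=((H<8)|(H>172))&(S>130)&(V>90),grn=(abs(H-70)<18)&(S>100)&(V>50),dark=V<50,white=(S<40)&(V>190))
E
python3 - <<'E'
from h import *
z=np.load('wrist0.npz'); C=cloud(z['d'],z['K'],z['T']); M=masks(z['p'])
for k in ('yel','red','grn'):
    for a,x,y in blobs(M[k]): print(k,a,x,y,np.round(C[int(y),int(x)]))
E
```

```text
yel 234 210.9 67.9 [506. 101.  69.]
yel 116 319.1 65.5 [600. 100. 100.]
yel 116 300.5 132.4 [588.  44.  90.]
yel 189 183.5 166.1 [477.  10.  70.]
yel 379 227.9 259.1 [ 512. -115.   22.]
yel 39 43.5 273.2 [502.  33. 318.]
yel 96 474.1 278.8 [598.  33. 319.]
yel 17 37.9 291.6 [503.  31. 322.]
yel 15 478.1 292.7 [598.  31. 322.]
yel 163 477.6 313.4 [598.  26. 322.]
yel 26 37.5 311.5 [503.  27. 323.]
red 185 253.5 18.8 [546. 137.  92.]
red 777 501.5 184.0 [783.  -5.  82.]
red 73 202.7 250.1 [ 482. -103.   22.]
red 78 263.4 271.8 [ 557. -131.   22.]
grn 210 235.4 45.3 [531. 117.  88.]
grn 103 291.5 157.4 [580.  22.  90.]
```

Emit:
{"method": "play_rows", "body": {"moves": [[[-0.02,0.0077,-0.01],[0,0,-0.885],1],[[-0.02,0.0077,-0.01],[0,0,-0.885],1],[[-0.02,0.0077,-0.01],[0,0,-0.885],1],[[-0.02,0.0077,-0.01],[0,0,-0.885],1],[[-0.02,0.0077,-0.01],[-0.243,-0.762,0],1],[[-0.02,0.0077,-0.01],[-0.243,-0.762,0],1],[[-0.02,0.0077,-0.01],[-0.243,-0.762,0],1],[[-0.02,0.0077,-0.01],[0,0,0],1],[[0,0,0],[0,0,0],1],[[0,0,0],[0,0,0],1]]}}

```text
t: 0.98
ee_pos: [502.4, 18.5, 195.1]
ee_rot: [[0.304, 0.932, 0.197], [0.953, -0.297, -0.063], [0.0, 0.207, -0.978]]
wrist_force: [0.4, 0.1, 0.3]
width: 92.9
finger_force: 0.0
```

```bash
python3 - <<'E'
from station import status, vision
from h import *
i=vision.camera_info("wrist"); p,d=vision.grab_frame("wrist"); s=status.get_state()
np.savez("w1.npz",p=p,d=d,K=i["intrinsics"],T=i["cam_to_world"])
cv2.imwrite("pics/w1.png",cv2.resize(p[:300,100:430,::-1],None,fx=2,fy=2,interpolation=cv2.INTER_CUBIC))
print(s['t'],np.round(s['ee_pos'],1),np.round(s['ee_rot'],3).tolist())
E
```

```text
1.0333 [503.2  18.2 195.3] [[0.304, 0.932, 0.198], [0.953, -0.298, -0.063], [0.0, 0.208, -0.978]]
```

View pics/w1.png

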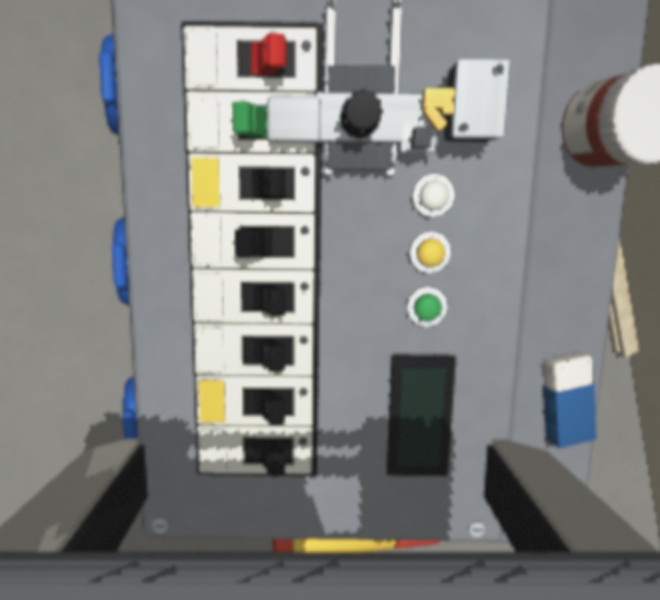

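The aligned view, in 2x crop pixels, gives these positions:
- **Noses:** x 185–318, y 25–473.
- **Toggles:** mains at (270,55) is on, standby at (250,118) is off. Heavy breakers are 3 (265,183) and 7 (270,403), and load 4 (off) is at (255,240).
- **Slide and ledge:** knob at (361,113), pot and eraser on the ledge.

Next I'll fit the panel pose.

```bash
cat > fit.py <<'E'
from h import *
from scipy.optimize import least_squares
z=np.load('w1.npz'); K,T=z['K'],z['T']; C=cloud(z['d'],K,T); M=masks(z['p'])
g=lambda x,y:[(x+.5)/2-.5+100,(y+.5)/2-.5]
yb=sorted([b for b in blobs(M['yel'],100) if b[1]<230 and b[2]<230],key=lambda b:b[2])[:2]; print(yb)
def uyn(px,P,n):
    F,A=frame(P); return (onplane(px,K,T,F+A[:,2]*n,A[:,2])-F)@A
corn=[g(182,23),g(320,23),g(197,474),g(317,474)]; tgt=np.array([[-31,96],[22,96],[-31,-96],[22,-96]])
def f(P):
    c=uyn(corn,P,6)[:,:2]-tgt; m=uyn([b[1:] for b in yb],P,6)[:,1]-[36,-60]
    return np.r_[c.ravel(),2*m]
r=least_squares(f,[560,50,-.309],x_scale=[1,1,.01]); P=r.x; np.save('P.npy',P)
print(P,np.round(r.fun,1)); F,A=frame(P); print('F',np.round(F,1))
print('markers',np.round(uyn([b[1:] for b in yb],P,6),1))
print('knob',np.round(uyn([g(361,111)],P,32.5),1))
q=(C-F)@A
def reg(x0,x1,y0,y1): 
    a=g(x0,y0);b=g(x1,y1); return np.round(np.median(q[int(a[1]):int(b[1]),int(a[0]):int(b[0])].reshape(-1,3),0),1)
print('depth: nose',reg(200,225,220,260),reg(200,225,280,310),'face',reg(340,380,220,330),'knob',reg(355,368,104,118),'ledge',reg(545,580,250,330),'housing',reg(465,495,75,120))
print('tongue',reg(285,310,105,130))
E
python3 fit.py
```

```text
[(280, 202.4, 90.9), (229, 205.6, 200.2)]
[ 5.67545335e+02  4.26489787e+01 -3.17598632e-01] [-0.7  0.4  1.1  0.9 -1.9 -0.3  1.8  0.2 -0.3 -0.3]
F [520.   58.3  67.8]
markers [[-24.5  35.9   6. ]
 [-24.8 -60.2   6. ]]
knob [[38.5 60.9 32.5]]
depth: nose [-22.9  13.5   6.6] [-23.6 -10.5   6.7] face [40.9 -1.9 -0.5] knob [38.  61.8 31.9] ledge [133.1  -7.8  -3.9] housing [84.5 68.2 21. ]
tongue [13.7 60.9 16.4]
```

```bash
cat > wp.py <<'E'
import sys
from h import *
from station import status
P=np.load('P.npy'); F,A=frame(P); s=status.get_state()
c=(s['ee_pos']-F)@A; print('t',round(s['t'],2),'now uyn',np.round(c,1),'force uyn',np.round(s['wrist_force']@A,1),'tool in uyn',np.round(A.T@s['ee_rot'],3).tolist())
for a in sys.argv[1:]:
    w=np.array(eval(a),float); print(a,'share',np.round(A@(w-c)/300,4)); c=w
E
echo "dirs per 1mm: "; python3 -c "
from h import *
F,A=frame(np.load('P.npy'));print(np.round(A.T/300,5))"; python3 wp.py "(40,-60,45)"
```

```text
dirs per 1mm: 
[[ 0.0031  -0.00102  0.00069]
 [ 0.00104  0.00317  0.     ]
 [-0.00066  0.00022  0.00326]]
t 1.03 now uyn [ 23.  -43.3 125.4] force uyn [1.7 0.2 1.4] tool in uyn [[-0.008, 1.0, 0.0], [1.0, 0.008, 0.002], [0.002, 0.0, -1.0]]
(40,-60,45) share [ 0.0881 -0.0874 -0.2505]
```

Emit:
{"method": "play_rows", "body": {"moves": [[[0.022,-0.022,-0.0626],[0,0,-0.1],0],[[0.022,-0.022,-0.0626],[0,0,0],0],[[0.022,-0.0217,-0.0626],[0,0,0],0],[[0.0221,-0.0217,-0.0626],[0,0,0],0],[[0,0,0],[0,0,0],0],[[0,0,0],[0,0,0],0],[[0,0,0],[0,0,0],0],[[0,0,0],[0,0,0],0],[[0,0,0],[0,0,0],0],[[0,0,0],[0,0,0],0]], "newtons": 10}}

```text
t: 1.87
ee_pos: [528.9, -7.5, 120.7]
ee_rot: [[0.312, 0.929, 0.199], [0.95, -0.305, -0.065], [0.0, 0.21, -0.978]]
wrist_force: [-0.3, 0.9, 0.1]
width: 30.7
finger_force: 0.0
```

```bash
python3 - <<'E'
from station import status, vision
from h import *
i=vision.camera_info("wrist"); p,d=vision.grab_frame("wrist"); s=status.get_state()
K,T=i["intrinsics"],i["cam_to_world"]
np.savez("w2.npz",p=p,d=d,K=K,T=T); cv2.imwrite("pics/w2.png",p[:,:,::-1])
q=(cloud(d,K,T)-s['ee_pos'])@s['ee_rot']
for r in range(180,280,8):
    m=(abs(q[r,:,0])<30)&(abs(q[r,:,1])<30)&(q[r,:,2]<3)&(d[r]>0)
    if m.sum(): print(r,m.sum(),np.where(m)[0][[0,-1]],np.round(q[r][m].min(0),1),np.round(q[r][m].max(0),1))
E
python3 wp.py
```

```text
220 22 [216 299] [  8.6 -21.7  -2.4] [ 9.5 22.9 -0. ]
228 61 [199 315] [  4.4 -29.1 -14.2] [ 9.7 29.5 -1. ]
236 69 [194 319] [  0.1 -29.7 -24.2] [ 9.7 29.8 -2. ]
244 75 [193 323] [ -4.  -28.  -33.2] [ 9.7 29.8 -3.2]
252 72 [193 322] [ -6.1 -26.7 -41.4] [ 9.9 28.1 -8.6]
260 69 [193 321] [ -7.1 -24.9 -87.4] [ 30.   26.5 -15.8]
268 64 [194 321] [ -6.1 -23.3 -91.4] [ 29.8  24.5 -25.7]
276 2 [199 322] [ 29.9 -13.5 -95.6] [ 30.   16.1 -95.4]
t 1.92 now uyn [ 39.2 -59.8  45.5] force uyn [-0.  -0.8 -0.4] tool in uyn [[-0.0, 1.0, 0.001], [1.0, 0.0, 0.0], [0.0, 0.001, -1.0]]
```

View pics/w2.png

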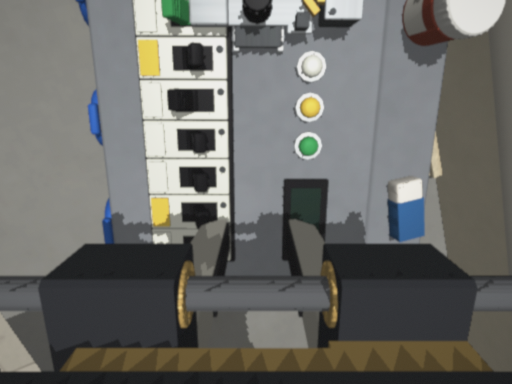

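Emit:
{"method": "play_rows", "body": {"moves": [[[0,0,0],[0,0,0],0],[[0,0,0],[0,0,0],0],[[0,0,0],[0,0,0],0],[[-0.0029,0.0007,-0.0353],[0,0,0],0],[[-0.0029,0.0007,-0.0353],[0,0,0],0],[[-0.0029,0.0007,-0.0353],[0,0,0],0],[[-0.0163,0.0054,-0.0036],[0,0,0],0],[[-0.0163,0.0054,-0.0036],[0,0,0],0],[[-0.0163,0.0054,-0.0036],[0,0,0],0],[[-0.0163,0.0054,-0.0036],[0,0,0],0]]}}

```text
t: 2.75
ee_pos: [507.6, -1.1, 84.9]
ee_rot: [[0.312, 0.928, 0.201], [0.95, -0.305, -0.066], [0.0, 0.212, -0.977]]
wrist_force: [3.1, -1.7, -0.7]
width: 0.4
finger_force: 1.6
```

```bash
python3 wp.py "(30,-60,50)" "(34,36,50)"
```

```text
t 2.75 now uyn [ 10.1 -60.3  15.3] force uyn [ 3.2 -0.6 -1.4] tool in uyn [[0.0, 1.0, 0.004], [1.0, -0.0, 0.0], [0.0, 0.004, -1.0]]
(30,-60,50) share [ 0.039  -0.0119  0.1267]
(34,36,50) share [0.1123 0.2999 0.0028]
```

Emit:
{"method": "play_rows", "body": {"moves": [[[-0.0062,0.002,-0.0014],[0,0,0],0],[[0,0,0],[0,0,0],0],[[0.0124,-0.004,0.0028],[0,0,0],0],[[0.0152,-0.0046,0.042],[0,0,0],0],[[0.0152,-0.0046,0.042],[0,0,0],0],[[0.0152,-0.0046,0.042],[0,0,0],0],[[0.0224,0.06,0.0006],[0,0,0],0],[[0.0224,0.06,0.0006],[0,0,0],0],[[0,0,0],[0,0,0],0],[[0,0,0],[0,0,0],0]]}}

```text
t: 3.58
ee_pos: [534.0, 31.6, 121.5]
ee_rot: [[0.31, 0.93, 0.195], [0.951, -0.304, -0.064], [-0.0, 0.205, -0.979]]
wrist_force: [-0.5, 1.1, -0.0]
width: 0.7
finger_force: 0.0
```

```bash
python3 - <<'E'
from station import status, vision
from h import *
i=vision.camera_info("wrist"); p,d=vision.grab_frame("wrist")
np.savez("w3.npz",p=p,d=d,K=i["intrinsics"],T=i["cam_to_world"])
cv2.imwrite("pics/w3.png",cv2.resize(p[:300,100:430,::-1],None,fx=2,fy=2,interpolation=cv2.INTER_CUBIC))
E
python3 wp.py "(30,36,50)"
```

```text
t 3.63 now uyn [ 32.3 -21.5  47.9] force uyn [ 0.5 -0.4 -0.9] tool in uyn [[-0.001, 1.0, -0.003], [1.0, 0.001, -0.0], [-0.0, -0.003, -1.0]]
(30,36,50) share [0.0514 0.185  0.0052]
```

View pics/w3.png

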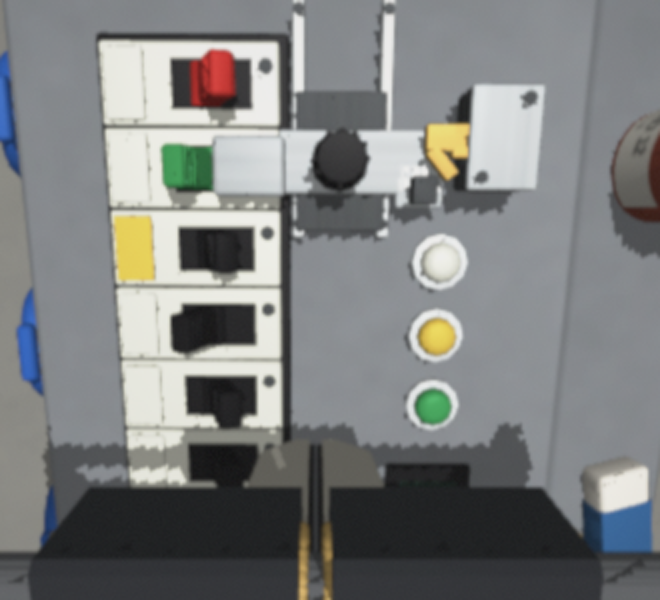

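Emit:
{"method": "play_rows", "body": {"moves": [[[0.0257,0.0925,0.0026],[0,0,0],0],[[0.0257,0.0925,0.0026],[0,0,0],0],[[0.0077,-0.0026,-0.038],[0,0,0],0],[[0.0077,-0.0026,-0.038],[0,0,0],0],[[0.0077,-0.0026,-0.038],[0,0,0],0],[[-0.017,0.0056,-0.0038],[0,0,0],0],[[-0.017,0.0056,-0.0038],[0,0,0],0],[[-0.017,0.0056,-0.0038],[0,0,0],0],[[-0.017,0.0056,-0.0038],[0,0,0],0],[[0,0,0],[0,0,0],0]]}}

```text
t: 4.47
ee_pos: [536.2, 90.4, 85.7]
ee_rot: [[0.313, 0.929, 0.198], [0.95, -0.306, -0.065], [0.0, 0.208, -0.978]]
wrist_force: [-1.2, -0.1, 0.8]
width: 0.2
finger_force: 0.1
```

```bash
python3 wp.py "(12,36,15)" "(30,36,50)" "(30,84,50)" "(30,84,15)"
```

```text
t 4.47 now uyn [ 8.9 35.6 16.4] force uyn [-0.9 -0.4  1. ] tool in uyn [[0.0, 1.0, 0.0], [1.0, -0.0, 0.0], [0.0, 0.0, -1.0]]
(12,36,15) share [ 0.0108 -0.0022 -0.0024]
(30,36,50) share [ 0.0327 -0.0108  0.1266]
(30,84,50) share [0.05  0.152 0.   ]
(30,84,15) share [ 0.023  -0.0076 -0.1141]
```

```bash
python3 - <<'E'
from h import *
P=np.load('P.npy'); F,A=frame(P)
for n in('scene0','side0'):
    z=np.load(n+'.npz'); q=cloud(z['d'],z['K'],z['T']); r=(q-F)@A
    m=(q[...,2]>100)&(q[...,2]<205)&(r[...,1]>100)&(r[...,1]<240)&(r[...,0]>-150)&(r[...,0]<200)&(z['d']>0)
    print(n,m.sum(),np.round(np.percentile(r[m],[2,50,98],axis=0),0),np.round(np.percentile(q[m],[2,98],axis=0)))
E
```

```text
scene0 620 [[  8. 140.  28.]
 [ 43. 158.  76.]
 [ 80. 196. 122.]] [[571. 179. 102.]
 [633. 241. 201.]]
side0 656 [[  8. 138.  29.]
 [ 40. 160.  82.]
 [ 80. 199. 123.]] [[571. 176. 103.]
 [630. 245. 200.]]
```

Emit:
{"method": "play_rows", "body": {"moves": [[[0.0108,-0.0022,0.0],[0,0,0],0],[[0.0109,-0.0036,0.0422],[0,0,0],0],[[0.0109,-0.0036,0.0422],[0,0,0],0],[[0.0109,-0.0036,0.0422],[0,0,0],0],[[0.025,0.076,0],[0,0,0],0],[[0.025,0.076,0],[0,0,0],0],[[0,0,0],[0,0,0],0],[[0.0077,-0.0025,-0.036],[0,0,0],0],[[0.0077,-0.0025,-0.036],[0,0,0],0],[[0.0077,-0.0025,-0.036],[0,0,0],0]]}}

```text
t: 5.3
ee_pos: [571.3, 129.3, 88.7]
ee_rot: [[0.313, 0.93, 0.196], [0.95, -0.306, -0.065], [-0.001, 0.206, -0.979]]
wrist_force: [-0.7, 0.0, -1.1]
width: 0.4
finger_force: 0.0
```

```bash
python3 wp.py "(8,84,15.5)"
```

```text
t 5.3 now uyn [30.3 83.5 14.9] force uyn [-0.8 -0.2 -0.9] tool in uyn [[0.0, 1.0, -0.002], [1.0, -0.0, -0.001], [-0.001, -0.002, -1.0]]
(8,84,15.5) share [-0.069   0.0245 -0.0135]
```

Emit:
{"method": "play_rows", "body": {"moves": [[[-0.0172,0.0061,-0.0034],[0,0,0],0],[[-0.0172,0.0061,-0.0034],[0,0,0],0],[[-0.0172,0.0061,-0.0034],[0,0,0],0],[[-0.0172,0.0061,-0.0034],[0,0,0],0],[[0,0,0],[0,0,0],0],[[0,0,0],[0,0,0],0],[[0.0155,-0.0051,0.0035],[0,0,0],0],[[-0.0116,0.0038,0.057],[0,0,0],0],[[-0.0116,0.0038,0.057],[0,0,0],0],[[-0.0292,-0.081,0.0506],[0,0,0],0]]}}

```text
t: 6.13
ee_pos: [541.1, 116.2, 137.4]
ee_rot: [[0.31, 0.93, 0.198], [0.951, -0.303, -0.063], [0.002, 0.208, -0.978]]
wrist_force: [-0.1, -0.5, 0.0]
width: 0.6
finger_force: 0.0
```

Emit:
{"method": "play_rows", "body": {"moves": [[[-0.0292,-0.081,0.0506],[0,0,0],0],[[-0.0292,-0.081,0.0506],[0,0,0],0],[[-0.0292,-0.081,0.0506],[0,0,0],0],[[-0.0292,-0.081,0.0506],[0,0,0],0],[[0,0,0],[0,0,0],0],[[0,0,0],[0,0,0],0],[[0,0,0],[0,0,0],0],[[0,0,0],[0,0,0],0],[[0,0,0],[0,0,0],0],[[0,0,0],[0,0,0],0]]}}

```text
t: 6.97
ee_pos: [505.2, 17.5, 196.6]
ee_rot: [[0.311, 0.93, 0.196], [0.95, -0.304, -0.064], [-0.0, 0.206, -0.979]]
wrist_force: [0.3, -0.4, -0.1]
width: 0.6
finger_force: 0.0
```

```bash
python3 - <<'E'
from station import status, vision
from h import *
i=vision.camera_info("wrist"); p,d=vision.grab_frame("wrist")
np.savez("w4.npz",p=p,d=d,K=i["intrinsics"],T=i["cam_to_world"])
cv2.imwrite("pics/w4.png",cv2.resize(p[:300,100:430,::-1],None,fx=2,fy=2,interpolation=cv2.INTER_CUBIC))
E
python3 wp.py "(45,40,50)" "(45,40,17)" "(45,77,17)"
```

```text
t 7.02 now uyn [ 25.5 -43.5 126.4] force uyn [-0.1 -0.1 -0.1] tool in uyn [[-0.001, 1.0, -0.002], [1.0, 0.001, 0.0], [0.0, -0.002, -1.0]]
(45,40,50) share [ 0.1975  0.2279 -0.2355]
(45,40,17) share [ 0.0217 -0.0071 -0.1076]
(45,77,17) share [0.0385 0.1172 0.    ]
```

View pics/w4.png

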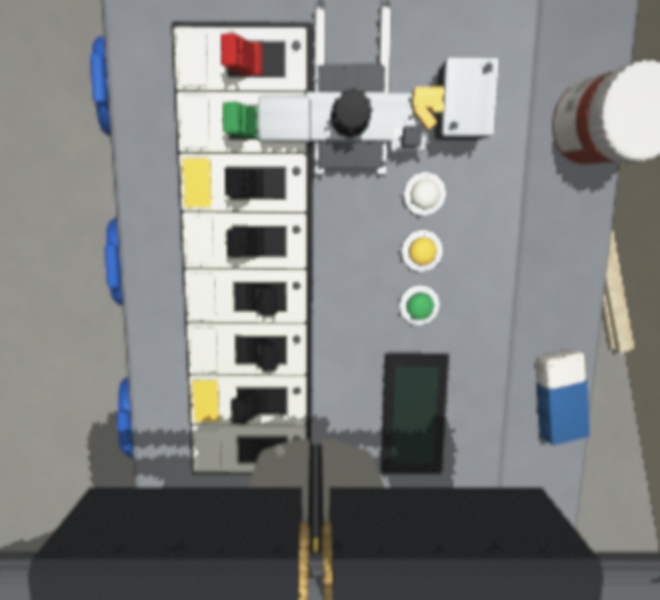

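Mains at (238,55), heavy breaker 3 at (240,183) and heavy breaker 7 at (245,403) are now off, and the loads are unchanged. The next step is the slide: the knob is at (352,112), and the fingers go to its right.

Emit:
{"method": "play_rows", "body": {"moves": [[[0.036,0.0453,-0.0478],[0,0,0],0],[[0.036,0.0453,-0.0478],[0,0,0],0],[[0.036,0.0453,-0.0478],[0,0,0],0],[[0.036,0.0453,-0.0478],[0,0,0],0],[[0.036,0.0453,-0.0478],[0,0,0],0],[[0,0,0],[0,0,0],0],[[0.0072,-0.0024,-0.0359],[0,0,0],0],[[0.0072,-0.0024,-0.0359],[0,0,0],0],[[0.0072,-0.0024,-0.0359],[0,0,0],0],[[0,0,0],[0,0,0],0]]}}

```text
t: 7.85
ee_pos: [564.5, 81.6, 91.0]
ee_rot: [[0.313, 0.93, 0.194], [0.95, -0.306, -0.065], [-0.001, 0.204, -0.979]]
wrist_force: [-0.3, -0.6, 0.0]
width: 0.7
finger_force: 0.0
```

```bash
python3 wp.py "(40,66,17)"
```

```text
t 7.85 now uyn [39.  36.  15.5] force uyn [-0.1 -0.6  0. ] tool in uyn [[0.001, 1.0, -0.004], [1.0, -0.001, -0.001], [-0.001, -0.004, -1.0]]
(40,66,17) share [0.0334 0.0943 0.0057]
```

Emit:
{"method": "play_rows", "body": {"moves": [[[0.0042,0.0118,0.0007],[0,0,0],0],[[0.0042,0.0118,0.0007],[0,0,0],0],[[0.0042,0.0118,0.0007],[0,0,0],0],[[0.0042,0.0118,0.0007],[0,0,0],0],[[0.0042,0.0118,0.0007],[0,0,0],0],[[0.0042,0.0118,0.0007],[0,0,0],0],[[0.0042,0.0118,0.0007],[0,0,0],0],[[0.0042,0.0118,0.0007],[0,0,0],0],[[0,0,0],[0,0,0],0],[[0,0,0],[0,0,0],0]]}}

```text
t: 8.68
ee_pos: [576.6, 111.3, 95.6]
ee_rot: [[0.312, 0.929, 0.199], [0.95, -0.305, -0.064], [0.001, 0.209, -0.978]]
wrist_force: [0.1, -0.5, 0.9]
width: 0.3
finger_force: 0.0
```

```bash
python3 wp.py "(40,70,17)"
```

```text
t 8.68 now uyn [42.1 68.  19.4] force uyn [ 0.4 -0.4  0.9] tool in uyn [[-0.0, 1.0, 0.001], [1.0, 0.0, 0.001], [0.001, 0.001, -1.0]]
(40,70,17) share [-0.0028  0.0078 -0.0094]
```

Emit:
{"method": "play_rows", "body": {"moves": [[[0.0005,0.0016,0],[0,0,0],0],[[0.0005,0.0016,0],[0,0,0],0],[[0.0005,0.0016,0],[0,0,0],0],[[0.0005,0.0016,0],[0,0,0],0],[[0.0005,0.0016,0],[0,0,0],0],[[0.0005,0.0016,0],[0,0,0],0],[[0,0,0],[0,0,0],0],[[0,0,0],[0,0,0],0],[[0,0,0],[0,0,0],0],[[0,0,0],[0,0,0],0]]}}

```text
t: 9.52
ee_pos: [577.0, 113.5, 95.2]
ee_rot: [[0.312, 0.929, 0.198], [0.95, -0.306, -0.065], [0.0, 0.208, -0.978]]
wrist_force: [-0.0, -1.0, 0.4]
width: 0.4
finger_force: 0.4
```

```bash
python3 - <<'E'
from station import vision
from h import *
P=np.load('P.npy')
for n in ('scene','side'):
    i=vision.camera_info(n); p,d=vision.grab_frame(n); np.savez(n+'5.npz',p=p,d=d,K=i["intrinsics"],T=i["cam_to_world"])
i=vision.camera_info("wrist"); p,d=vision.grab_frame("wrist")
cv2.imwrite("pics/w5.png",cv2.resize(p[:300,100:430,::-1],None,fx=2,fy=2,interpolation=cv2.INTER_CUBIC))
E
python3 wp.py
```

```text
t 9.67 now uyn [41.7 70.3 19.1] force uyn [ 1.  -1.   0.7] tool in uyn [[0.0, 1.0, 0.0], [1.0, -0.0, 0.0], [0.0, 0.0, -1.0]]
```

View pics/w5.png

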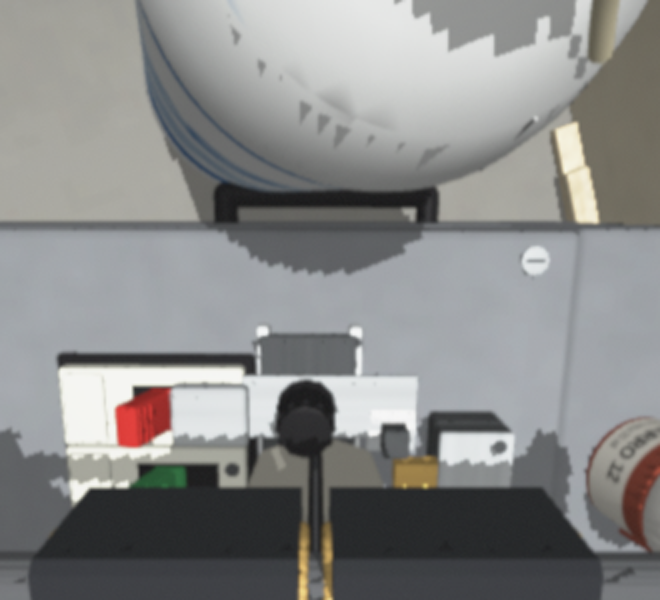

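The slide has moved left with the fingers behind the knob at (305,405). I'll keep pushing until it reaches the end stop.

Emit:
{"method": "play_rows", "body": {"moves": [[[0.0005,0.0016,0],[0,0,0],0],[[0.0005,0.0016,0],[0,0,0],0],[[0.0005,0.0016,0],[0,0,0],0],[[0.0005,0.0016,0],[0,0,0],0],[[0.0005,0.0016,0],[0,0,0],0],[[0.0005,0.0016,0],[0,0,0],0],[[0,0,0],[0,0,0],0],[[0,0,0],[0,0,0],0],[[0,0,0],[0,0,0],0],[[0,0,0],[0,0,0],0]]}}

```text
t: 10.5
ee_pos: [577.2, 114.4, 95.1]
ee_rot: [[0.312, 0.93, 0.196], [0.95, -0.305, -0.068], [-0.003, 0.207, -0.978]]
wrist_force: [-3.3, -9.5, 3.8]
width: 0.8
finger_force: 5.0
```

```bash
python3 wp.py
```

```text
t 10.5 now uyn [41.7 71.2 19.1] force uyn [  0.7 -10.    3.8] tool in uyn [[-0.001, 1.0, -0.001], [1.0, 0.001, -0.003], [-0.003, -0.001, -1.0]]
```

Emit:
{"method": "play_rows", "body": {"moves": [[[0.0005,0.0016,0],[0,0,0],0],[[0.0005,0.0016,0],[0,0,0],0],[[0.0005,0.0016,0],[0,0,0],0],[[0,0,0],[0,0,0],0],[[0,0,0],[0,0,0],0],[[0,0,0],[0,0,0],0],[[0,0,0],[0,0,0],0],[[0,0,0],[0,0,0],0],[[0,0,0],[0,0,0],0],[[0,0,0],[0,0,0],0]]}}

```text
t: 11.33
ee_pos: [577.3, 114.6, 95.1]
ee_rot: [[0.312, 0.93, 0.195], [0.95, -0.305, -0.07], [-0.005, 0.207, -0.978]]
wrist_force: [-3.6, -15.1, 4.7]
width: 0.3
finger_force: 7.4
```

```bash
python3 wp.py "(42,60,19)" "(25,-43,126)"
```

```text
t 11.33 now uyn [41.7 71.5 19.1] force uyn [  2.2 -15.4   4.3] tool in uyn [[-0.001, 1.0, -0.001], [1.0, 0.001, -0.005], [-0.005, -0.001, -1.0]]
(42,60,19) share [-0.0109 -0.0366 -0.0001]
(25,-43,126) share [-0.2303 -0.2857  0.3371]
```

Emit:
{"method": "play_rows", "body": {"moves": [[[-0.0156,-0.0476,0],[0,0,0],0],[[-0.0099,0.0033,0.0489],[0,0,0],0],[[-0.0099,0.0033,0.0489],[0,0,0],0],[[-0.0421,-0.0585,0.0479],[0,0,0],0],[[-0.0421,-0.0585,0.0479],[0,0,0],0],[[-0.0421,-0.0585,0.0479],[0,0,0],0],[[-0.0421,-0.0585,0.0479],[0,0,0],0],[[-0.0421,-0.0585,0.0479],[0,0,0],0],[[0,0,0],[0,0,0],0],[[0,0,0],[0,0,0],0]]}}

```text
t: 12.17
ee_pos: [504.8, 17.5, 197.2]
ee_rot: [[0.314, 0.928, 0.2], [0.949, -0.307, -0.065], [0.001, 0.21, -0.978]]
wrist_force: [1.2, 0.2, -0.1]
width: 0.7
finger_force: 0.0
```

```bash
python3 - <<'E'
from station import vision
from h import *
i=vision.camera_info("wrist"); p,d=vision.grab_frame("wrist"); K,T=i["intrinsics"],i["cam_to_world"]
cv2.imwrite("pics/w6.png",cv2.resize(p[:300,100:430,::-1],None,fx=2,fy=2,interpolation=cv2.INTER_CUBIC))
F,A=frame(np.load('P.npy')); q=(cloud(d,K,T)-F)@A
m=(abs(q[...,0]-40)<10)&(q[...,1]>40)&(q[...,1]<110)&(q[...,2]>26)&(q[...,2]<37)&(d>0)
print('knob',m.sum(),np.round(q[m].mean(0),1))
E
python3 wp.py "(-30,60,60)" "(-30,60,15)" "(-7,60,15)"
```

```text
knob 359 [39.3 85.9 31.4]
t 12.22 now uyn [ 24.7 -43.  126.2] force uyn [ 0.4 -0.1  0.4] tool in uyn [[0.001, 1.0, 0.001], [1.0, -0.001, 0.001], [0.001, 0.001, -1.0]]
(-30,60,60) share [-0.0188  0.3676 -0.2538]
(-30,60,15) share [ 0.0296 -0.0097 -0.1467]
(-7,60,15) share [ 0.0712 -0.0234  0.0159]
```

View pics/w6.png

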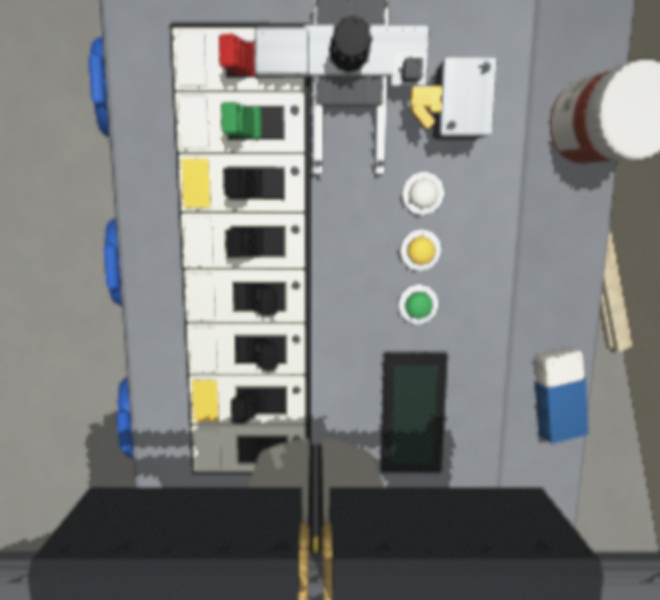

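The knob is at y = 85.9 mm, the end of its travel, and the bolt at (428,102) has sprung out behind the tooth. Standby is now free.

Emit:
{"method": "play_rows", "body": {"moves": [[[-0.0047,0.0919,-0.0634],[0,0,0],0],[[-0.0047,0.0919,-0.0634],[0,0,0],0],[[-0.0047,0.0919,-0.0634],[0,0,0],0],[[-0.0047,0.0919,-0.0634],[0,0,0],0],[[0,0,0],[0,0,0],0],[[0.0099,-0.0032,-0.0489],[0,0,0],0],[[0.0099,-0.0032,-0.0489],[0,0,0],0],[[0.0099,-0.0032,-0.0489],[0,0,0],0],[[0,0,0],[0,0,0],0],[[0,0,0],[0,0,0],0]]}}

```text
t: 13.05
ee_pos: [507.1, 125.5, 75.1]
ee_rot: [[0.312, 0.93, 0.195], [0.95, -0.305, -0.065], [-0.001, 0.205, -0.979]]
wrist_force: [-0.4, 0.2, 0.6]
width: 0.3
finger_force: 0.0
```

```bash
python3 wp.py "(-8,60,15)"
```

```text
t 13.05 now uyn [-31.1  59.8  14.1] force uyn [-0.3  0.1  0.7] tool in uyn [[-0.001, 1.0, -0.003], [1.0, 0.001, -0.001], [-0.001, -0.003, -1.0]]
(-8,60,15) share [ 0.071  -0.0228  0.0191]
```

Emit:
{"method": "play_rows", "body": {"moves": [[[0.0142,-0.0046,0.0038],[0,0,0],0],[[0.0142,-0.0046,0.0038],[0,0,0],0],[[0.0142,-0.0046,0.0038],[0,0,0],0],[[0.0142,-0.0046,0.0038],[0,0,0],0],[[0.0142,-0.0046,0.0038],[0,0,0],0],[[0,0,0],[0,0,0],0],[[0,0,0],[0,0,0],0],[[0,0,0],[0,0,0],0],[[0,0,0],[0,0,0],0],[[0,0,0],[0,0,0],0]]}}

```text
t: 13.88
ee_pos: [527.3, 119.0, 83.0]
ee_rot: [[0.313, 0.93, 0.195], [0.95, -0.306, -0.064], [0.0, 0.205, -0.979]]
wrist_force: [-10.1, 3.8, 9.3]
width: 0.7
finger_force: 7.0
```

```bash
python3 wp.py "(-14,60,15)" "(-20,60,50)" "(25,-43,126)"
```

```text
t 13.88 now uyn [-8.6 60.  17.3] force uyn [-8.6  0.4 11.3] tool in uyn [[0.0, 1.0, -0.003], [1.0, -0.0, 0.0], [0.0, -0.003, -1.0]]
(-14,60,15) share [-0.0151  0.0051 -0.0114]
(-20,60,50) share [-0.0416  0.0137  0.11  ]
(25,-43,126) share [-0.0179 -0.3555  0.279 ]
```

Emit:
{"method": "play_rows", "body": {"moves": [[[-0.0155,0.0051,-0.0035],[0,0,0],0],[[-0.0155,0.0051,-0.0035],[0,0,0],0],[[-0.0208,0.0068,0.055],[0,0,0],0],[[-0.0208,0.0068,0.055],[0,0,0],0],[[0,-0.09,0.07],[0,0,0],0],[[0,-0.09,0.07],[0,0,0],0],[[0,-0.09,0.07],[0,0,0],0],[[0,-0.085,0.07],[0,0,0],0],[[0,0,0],[0,0,0],0],[[0,0,0],[0,0,0],0]]}}

```text
t: 14.72
ee_pos: [508.4, 17.6, 198.6]
ee_rot: [[0.315, 0.927, 0.201], [0.949, -0.308, -0.066], [0.001, 0.212, -0.977]]
wrist_force: [-0.1, 0.4, -0.3]
width: 0.5
finger_force: 0.0
```

```bash
python3 - <<'E'
from station import vision
from h import *
i=vision.camera_info("wrist"); p,d=vision.grab_frame("wrist"); K,T=i["intrinsics"],i["cam_to_world"]
cv2.imwrite("pics/w7.png",cv2.resize(p[:300,100:430,::-1],None,fx=2,fy=2,interpolation=cv2.INTER_CUBIC))
F,A=frame(np.load('P.npy')); q=(cloud(d,K,T)-F)@A
m=(abs(q[...,0]-40)<10)&(q[...,1]>40)&(q[...,1]<110)&(q[...,2]>26)&(q[...,2]<37)&(d>0)
print('knob',m.sum(),np.round(q[m].mean(0),1))
for y in (84,60,36,12,-12,-36,-60,-84):
    m=(abs(q[...,0])<16)&(abs(q[...,1]-y)<5)&(q[...,2]>20.5)&(q[...,2]<29)&(d>0); print(y,m.sum(),np.round(q[m].mean(0),1) if m.any() else '')
E
python3 wp.py
```

```text
knob 357 [39.4 85.9 31.4]
84 145 [-6.7 84.  23.1]
60 132 [ 6.1 60.  23.1]
36 124 [-6.9 35.9 23.1]
12 115 [-7.  12.1 23.1]
-12 114 [  5.8 -11.8  23.1]
-36 102 [  5.8 -35.9  23. ]
-60 103 [ -7.1 -60.   22.9]
-84 12 [  2.5 -80.9  22.9]
t 14.77 now uyn [ 27.1 -41.6 126.4] force uyn [-0.4  0.3 -0.6] tool in uyn [[0.002, 1.0, 0.001], [1.0, -0.002, 0.0], [0.0, 0.001, -1.0]]
```

View pics/w7.png

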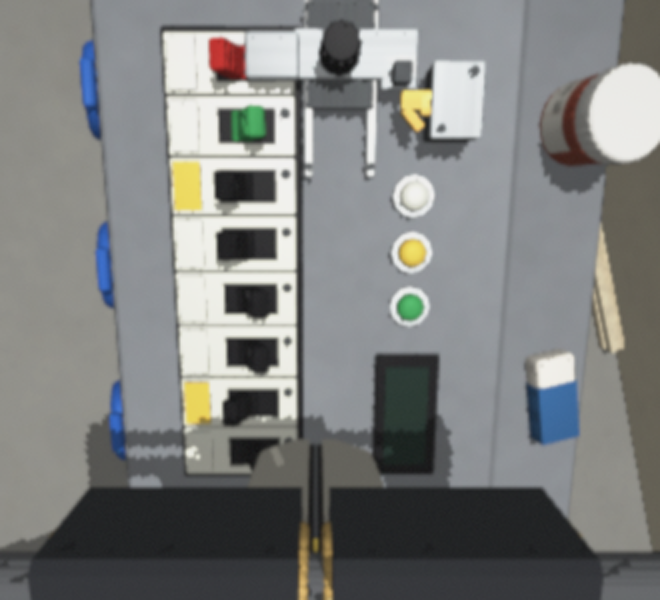

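Standby at (253,123) is on, with its tip at u = +6 mm. Mains and both heavy breakers are off, the other loads read as before, and the slide is latched. Handing in.

```bash
python3 -c "
from station import ticket; print(ticket.sign_off())"
```

```text
the job is handed in; nothing more can be done
None
```

The office is on its standby supply and the job is handed in at about 15 s: both heavy loads and mains are off, the slide is pushed left and latched, then standby was switched on; the other breakers read unchanged in the last camera check, though the rightmost load was partly hidden there.

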